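# Shut the ironing steam and bleed the pipe

## Task

The day's pressing is done: with a fingertip, push the lever of the supply valve (the larger one, in the main pipe next to the riser) clockwise until the valve is fully shut, the lever square across its pipe at its stop. Then slowly, over a couple of seconds or more, push the lever of the drain valve (the branch whose open spout ends above the small drip cup) to half open, diagonal to its pipe, so that the trapped steam bleeds off gently. Only push the levers, do not pinch or force them, leave the outlet valve to the irons as it is and do not disturb the loose things standing about.

Things in the scene. Friction and masses are not known exactly. Their poses are not given: they have to be found in the camera images.
- manifold: Steam manifold fixed to the counter: steel pipe 27 mm thick along its own y axis, axis 90 mm up. Origin on the counter under the pipe; own x away from the robot, z up, turned up to 0.25 rad. From -y to +y: riser from the counter (y -245 mm), brass supply valve (-150), tees (40 and 180) with branches to own -x, round gauge 63 mm wide (245, top 154 mm up).
- outlet_branch: Branch from one of the two tees to the irons: ball valve, elbow, then a copper tube that goes down through the counter. LEAVE ITS VALVE ALONE. Origin on the counter under the manifold's pipe axis at its tee, axes as the manifold; valve stem at own x = -62 mm, tube at x = -118 mm. Which of the two tees it sits on changes.
- drain_branch: Drain branch on the other tee: the same ball valve, then an elbow to a short open spout (mouth 56 mm up) above a small open drip cup (72 mm wide, 42 mm high, fixed). Origin on the counter under the manifold's pipe axis at its tee, axes as the manifold; valve stem at own x = -62 mm, spout and cup at x = -118 mm.
- supply_lever (a joint): Angle of the supply valve's lever (rad). 0: open, lever along the pipe towards the riser (manifold -y). Grows clockwise seen from above; 1.571: shut, against its rigid stop, lever across the pipe pointing to manifold -x. Starts somewhere from 0 to 0.5. It stays where it is left; friction takes about 7 N at the grip.
- drain_lever (a joint): Angle of the drain valve's lever (rad). 0: shut, lever across its branch pipe, pointing to manifold -y. Grows counterclockwise seen from above; 1.571: fully open, lever along the branch pointing to manifold +x; half open is 0.785, the lever diagonal. Starts from 0 to 0.1. It stays where it is left; friction takes about 7 N at the grip.
- outlet_lever (a joint): Angle of the outlet valve's lever (rad), same sense as the drain's; starts from 0.9 to 1.571. Not to be moved.
- supply_pivot (a point): Point on the supply lever's vertical turning axis, at the middle height of its grip (150 mm above the counter).
- supply_grip (a point): Middle of the supply lever's grip, 76 mm from the pivot. A black plastic bar 84 mm long (34 to 118 mm from the pivot), 20 mm wide, 12 mm high (144 to 156 mm above the counter). Below it lie the pipe's crown at 104 mm and the valve body at 115 mm: a fingertip may hang down to 125 mm.
- drain_pivot (a point): Point on the drain lever's vertical turning axis, at the middle height of its grip (150 mm above the counter).
- drain_grip (a point): Middle of the drain lever's grip, 67 mm from the pivot. Grip 66 mm long (34 to 100 mm from the pivot), 20 mm wide, 12 mm high (144 to 156 mm above the counter); the pipes below reach up to 111 mm at most.
- outlet_grip (a point): Middle of the outlet lever's grip, same sizes as the drain's. Not to be moved.
- supply_grip_rear: Rear half of the supply grip, the half to push on when shutting. Origin at the middle of its flat outer side face.
- supply_grip_front: Front half of the supply grip, on the other side (the side it travels to when shutting). Origin at the middle of its outer side face.
- drain_grip_rear: Rear half of the drain grip, the half to push on when opening. Origin at the middle of its flat outer side face.
- drain_grip_front: Front half of the drain grip, on the other side (the side it travels to when opening). Origin at the middle of its outer side face.
- iron: Hand iron, loose, 220 mm long, 112 mm wide, 126 mm high, on a cork rest right of the manifold. Bystander. Origin under its middle.
- thread_cone: Cone of thread, loose, 68 mm wide, 120 mm high, beyond the pipe. Bystander. Origin under its middle.
- button_jar: Clear jar with metal cap, loose, 68 mm wide, 90 mm high, left of the manifold. Bystander. Origin under its middle.
- clapper: Wooden pressing block, loose, 220 x 62 x 36 mm, lying beyond the pipe. Bystander. Origin under its middle.

How it is judged (in metres and radians):
On the way, in this order (a step that is already met when the one before it is completed fails the run):
1. the supply valve is fully shut (value of joint supply_lever above 1.47 rad), for 0.2 s.
2. the drain valve is half open (value of joint drain_lever between 0.585 and 0.985 rad), for 0.3 s.
At the end, for the whole second after the job is handed in: Supply lever within 0.1 rad (about 6 degrees) of its shut stop, drain lever within 0.2 rad (about 11 degrees) of half open (0.785), both at rest; outlet lever's grip within 10 mm and the loose things within 15 mm of where they began (all of step 2 and value of joint supply_lever above 1.47 rad and velocity of joint each of supply_lever, drain_lever below 0.05 rad/s and distance of outlet_grip from where it was at the start of the episode below 0.01 m and distance of each of iron, thread_cone, button_jar, clapper from where it was at the start of the episode below 0.015 m); the robot touches nothing.
It fails at once if the drain valve is opened while the supply valve is not shut (value of joint drain_lever above 0.2 rad and value of joint supply_lever below 1.4 rad).
It fails at once if the drain lever is swung faster than 1.5 rad/s (velocity of joint drain_lever above 1.5 rad/s).
It fails at once if a lever is pinched: fingers press on both sides of its grip at once ((contact force between the fingers and supply_grip_rear above 1 N and contact force between the fingers and supply_grip_front above 1 N) or (contact force between the fingers and drain_grip_rear above 1 N and contact force between the fingers and drain_grip_front above 1 N)).
It fails at once if a lever is forced with more than 60 N (contact force between anything else and supply_grip_rear above 60 N or contact force between anything else and supply_grip_front above 60 N or contact force between anything else and drain_grip_rear above 60 N or contact force between anything else and drain_grip_front above 60 N).
It fails at once if the outlet lever's grip is moved more than 10 mm, or a loose bystander more than 15 mm (distance of outlet_grip from where it was at the start of the episode above 0.01 m or distance of any of iron, thread_cone, button_jar, clapper from where it was at the start of the episode above 0.015 m).
It also fails if it takes over 64 s, if anything falls off the work surface, if the arm or the gripper's body presses on something with over 40 N, if the wrist force passes 120 N, or if a joint passes its speed limit or range.

## Robot

A 6-joint arm with a two-finger parallel gripper is mounted at the origin on the work surface. World frame = base frame: x ahead of the robot, y to its left, z up, the work surface at z = 0. Lengths are in m, angles in degrees, forces in N, time in s.
With the tool pointing down it reaches from about 0.3 to 0.75 m from the base axis. Payload 8.5 kg.
Tool frame: the origin (TCP) lies at the very end of the fingers, on their centre line; the grasp point (between the pads) lies 19 mm behind it; z points along the fingers, y is the line along which they close (so a half turn about z gives the same grasp; the last joint's range is limited). The gripper opens to 85 mm and grips with 20 to 120 N. Pads are 22 mm wide; open, the fingers measure 114 mm over their backs; the gripper's body (76 mm by 85 mm) begins 54 mm behind the grasp point. The pads swing forward as they close: fully open they stand 13 mm farther back than shut.
Start: joints at [-83.726, 21.807, 74.336, -0, 83.858, -12.336], TCP at [0.176, -0.521, 0.231] pointing down, gripper open.
Joint ranges: [-178.18, 178.18], [-50.72, 133.34], [12.68, 142.11], [-81.47, 261.47], [9.98, 163.14], [-165.26, 165.26]. Speed limits (degrees/s): [136.94, 136.94, 180, 180, 180, 180].

## Interface

Orientations are given as a 3x3 rotation matrix whose columns are the frame's x, y, z axes.
In Python, from rig import observe, cams, ticket gives the robot as it stands.
- The arm moves only by the tool move_arm, never from a script. Its arguments are lists of equal length, an entry for each row: "jaw": the finger opening in cm, from 0 to 8.54; "dp": the shift along the tool's x, y, z in cm, a list of three; "turn": the turn, a rotation vector about the tool's x, y, z in rad, a list of three. In form: {"jaw": [jaw, ...], "dp": [[tx, ty, tz], ...], "turn": [[wx, wy, wz], ...]}. A call has 1 to 12 rows; each row shifts and turns the commanded pose from where the row before left it, along the tool's axes as they then stand; what a row does not reach is not made up. A row lasts 1/12 s, in which the tool goes at most 41.7 mm and 7.16 degrees, less where a joint would pass 70% of its speed; a pose out of reach is approached as far as the arm can. A call is refused whole if a number of a shift passes 4.17 or a number of a turn 0.125, either way. A call with a gripper value outside its range is refused whole. The fingers move at their own pace and stop on an object; "force" is the grip in N (left out, the last holds). Time passes only in rows, so rows that do not move let the fingers close. It gives the time, the measured TCP pose, the force, the opening and the grip force at its end, in the units of the state.
- observe(): the state, without advancing time (a new reading comes with each control period).
- cams.get_image(name): name is "scene" or "top" or "wrist"; returns (picture, depth): 400x640x3 uint8, red, green, blue; 400x640 float32, m along the optical axis (not along the pixel's ray), 0 where there is no reading.
- cams.calibration(name): a dict with "vertical_fov" (degrees; the focal length in pixels is half the picture's height over the tangent of half this angle, whatever the lens; pixels are square), "cx", "cy" (the principal point, pixels), "view" (4x4, takes a point from world to camera coordinates); the wrist camera has in their place "tool_from_camera" (4x4, takes a point from camera to tool coordinates, whose origin is the TCP and whose axes are the flange's). Camera axes: x right, y up, looking along -z (the intrinsics and any distortion apply to the point x, -y, -z); pixel columns grow to the right and rows downward; lengths in m; the calibration is good to about 2 mm. A picture is of the moment at which its call begins: read the wrist's pose just before it. calibration takes no time and is no camera call.
- ticket.close_job(): hands the job in; it is judged then, once.
Trained networks look in the newest picture that a camera, given by its name, has taken for a name from the list of things; names that differ only in an ending like _2 or _b are one class to them, and where a whole thing is asked for, a point or a joint stands for the part that bears it (a point fixed in the world has none). Each returns a list of dicts, best first, with "p" (0 to 1); they miss things now and then, are a little off and sometimes report something else, mostly with a low value. They report only what shows in the picture. A call takes as long as a camera call.
- cams.spot_in(camera, query): "box" ([centre column, centre row, width, height] as shares, 0 to 1, of the picture: columns of its width, rows of its height, round what is visible of it).
- cams.outline_of(camera, query): "mask" (400x640 bool, what is visible of it) and "box" ([centre column, centre row, width, height] as shares, 0 to 1, of the picture: columns of its width, rows of its height, round what is visible of it).
- cams.mark_of(camera, query): "location" ([column, row] as shares, 0 to 1, of the picture: columns of its width, rows of its height: a listed point, or the origin of a listed thing).
The state is a dict: "time_s": time; "q": joint angles; "qvel": joint speeds; "joint_efforts": joint torques, N m; "position": TCP position; "tool_rot": TCP orientation; "ft_force": force on the tool from outside, world axes, zero at the start; "wrist_torque": the same for the moment, N m; "grip_width": finger opening in m; "gripper_force": force on a finger pad.
Only numpy, scipy, OpenCV 4.12 (cv2) and the standard library are available. Lean on these libraries where they do the work, as an engineer would, in place of code of your own. Each camera call takes 0.05 s, during which the arm holds its last target. There are 200 camera calls.

## Working session

There is one attempt and no reset: what is moved stays moved. The work goes in short steps, Python scripts to look and compute and a tool call to move; the robot and the scene stay as the last step left them, time stands still between calls to the robot, and variables do not carry over. Pictures are saved under pics/ and viewed, at most 10 in all, crops included, and the job is handed in when it is done.

Besides the shell and the picture viewer there is one more tool, called after "Call:" by a JSON object that holds its "api" and its "payload". move_arm: Moves the arm, as the interface text tells. Its arguments: {"type":"object","properties":{"jaw":{"type":"array","items":{"type":"number"}},"dp":{"type":"array","items":{"type":"array","items":{"type":"number"}}},"turn":{"type":"array","items":{"type":"array","items":{"type":"number"}}},"force":{"type":"number"}},"required":["jaw","dp","turn"]}

```bash
mkdir -p pics; cat > h.py <<'E'
import numpy as np, cv2
from rig import observe, cams, ticket
def ray(cam,u,v):
    c=cams.calibration(cam); f=200/np.tan(np.radians(c["vertical_fov"]/2))
    d=np.array([(u-c["cx"])/f,-(v-c["cy"])/f,-1.0])
    V=np.linalg.inv(np.array(c["view"])); return V[:3,3],V[:3,:3]@d
def atz(cam,u,v,z):
    o,d=ray(cam,u,v); return o+d*(z-o[2])/d[2]
def atdepth(cam,u,v,dep):
    o,d=ray(cam,u,v); return o+d*dep
def save(cam,n):
    im,d=cams.get_image(cam); cv2.imwrite(f"pics/{n}.png",im[:,:,::-1]); return im,d
E
python3 - <<'E'
from h import *
for c in("top","scene"):
    im,d=save(c,c+"0"); k=cams.calibration(c); print(c,{a:k[a] for a in k if a!="view"})
    for q in("supply_pivot","supply_grip","drain_pivot","drain_grip","outlet_grip"):
        for r in cams.mark_of(c,q)[:2]:
            u,v=r["location"][0]*640,r["location"][1]*400
            print(q,round(r["p"],2),round(u),round(v),atz(c,u,v,.150 if 0 else .15).round(3), atdepth(c,u,v,d[int(v),int(u)]).round(3))
    for q in("manifold","iron","thread_cone","button_jar","clapper"):
        for r in cams.mark_of(c,q)[:1]:
            u,v=r["location"][0]*640,r["location"][1]*400
            print(q,round(r["p"],2),round(u),round(v),atz(c,u,v,0).round(3))
s=observe();print(s["position"],s["tool_rot"],s["time_s"])
E
```

```text
top {'vertical_fov': 56.63808667379631, 'cx': 318.892628039495, 'cy': 201.92297995659874}
supply_pivot 0.87 390 185 [ 0.628 -0.177  0.15 ] [ 0.629 -0.179  0.141]
supply_grip 0.59 418 190 [ 0.611 -0.247  0.15 ] [ 0.611 -0.246  0.155]
supply_grip 0.2 273 246 [0.479 0.128 0.15 ] [0.48  0.127 0.154]
drain_pivot 0.62 271 247 [0.476 0.131 0.15 ] [0.476 0.132 0.139]
drain_pivot 0.38 318 210 [0.568 0.012 0.15 ] [0.569 0.01  0.108]
drain_grip 0.8 296 239 [0.496 0.068 0.15 ] [0.496 0.068 0.156]
drain_grip 0.28 218 255 [0.46  0.265 0.15 ] [0.456 0.279 0.09 ]
outlet_grip 0.62 330 204 [ 0.582 -0.019  0.15 ] [ 0.582 -0.019  0.155]
manifold 0.76 332 207 [ 0.58  -0.035  0.   ]
iron 0.84 458 188 [ 0.627 -0.414  0.   ]
thread_cone 0.85 351 144 [ 0.766 -0.095  0.   ]
button_jar 0.79 221 255 [0.448 0.293 0.   ]
clapper 0.73 419 193 [ 0.616 -0.296  0.   ]
scene {'vertical_fov': 46.29334437365695, 'cx': 320.04421597801934, 'cy': 194.91004784299614}
supply_pivot 0.66 259 207 [ 0.617 -0.181  0.15 ] [ 0.396 -0.155  0.003]
supply_grip 0.82 236 209 [ 0.612 -0.246  0.15 ] [ 0.624 -0.247  0.158]
drain_pivot 0.73 348 171 [0.488 0.132 0.15 ] [0.491 0.131 0.152]
drain_grip 0.58 330 172 [0.475 0.073 0.15 ] [0.22  0.151 0.   ]
outlet_grip 0.66 188 260 [ 0.802 -0.387  0.15 ] [ 0.667 -0.398  0.043]
outlet_grip 0.61 313 192 [ 0.581 -0.013  0.15 ] [ 0.593 -0.016  0.157]
iron 0.79 189 259 [ 0.607 -0.401  0.   ]
thread_cone 0.85 304 277 [ 0.777 -0.093  0.   ]
button_jar 0.84 389 196 [0.444 0.305 0.   ]
clapper 0.82 361 240 [0.661 0.118 0.   ]
[ 0.1755243  -0.52122043  0.2313238 ] [[ 9.47712714e-01  3.19124755e-01  5.23110295e-05]
 [ 3.19124754e-01 -9.47712715e-01  1.76338499e-05]
 [ 5.52032258e-05 -1.80792671e-08 -9.99999998e-01]] 1.1
```

```bash
python3 - <<'E'
import cv2
a=cv2.imread("pics/top0.png")[80:320,160:520]
cv2.imwrite("pics/top0c.png",cv2.resize(a,None,fx=2.2,fy=2.2,interpolation=cv2.INTER_CUBIC))
E
```

```text
(no output)
```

View pics/top0c.png

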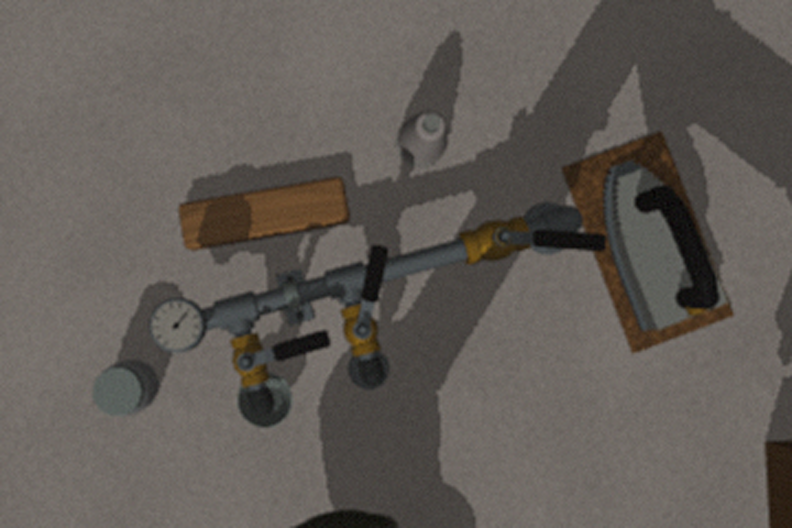

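View pics/scene0.png

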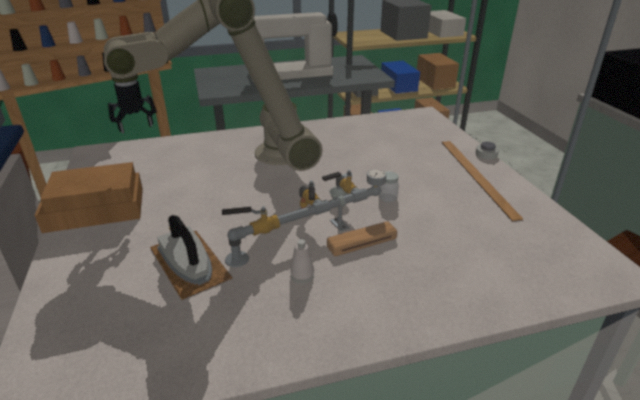

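The top crop (scale 2.2, offset 160,80) shows the left branch with an open cup at about (264,400). Its lever lies across the pipe, so this is the drain. The outlet lever at (375,275) runs along its branch, and the supply lever at (570,240) reaches towards the iron. The scene view agrees with this. Next I'll refine the grips from depth.

```bash
python3 - <<'E'
from h import *
im,d=cams.get_image("top")
c=cams.calibration("top"); f=200/np.tan(np.radians(c["vertical_fov"]/2))
V=np.linalg.inv(np.array(c["view"])); v,u=np.mgrid[:400,:640]
P=np.stack([(u-c["cx"])/f,-(v-c["cy"])/f,-np.ones_like(u)],-1)*d[...,None]
W=P@V[:3,:3].T+V[:3,3]
dark=im.max(2)<60
m=((W[...,2]>.14)&(W[...,2]<.168)&dark&(d>0)).astype(np.uint8)
n,l,st,ce=cv2.connectedComponentsWithStats(m)
for i in range(1,n):
    if st[i,4]<30: continue
    uu,vv=u[l==i],v[l==i]
    X=np.array([atz("top",a,b,.156)[:2] for a,b in zip(uu,vv)])
    r=cv2.minAreaRect((X*1000).astype(np.float32)); w=np.linalg.eigh(np.cov(X.T)); a=w[1][:,1]
    print(st[i,4],ce[i].round(),"mean",X.mean(0).round(4),"ang",np.degrees(np.arctan2(a[1],a[0])).round(1),"size",np.round(r[1],0),"z",np.median(W[l==i][:,2]).round(3))
# pipe direction
m=(W[...,2]>.085)&(W[...,2]<.112)&(im[...,0].astype(int)-im[...,2]<25)&(W[...,0]<.75)&(W[...,1]>-.2)&(W[...,1]<.25)&(u>290)&(u<385)
# straight span between outlet tee and supply valve
sel=m&(u>338)&(u<368)
X=W[sel][:,:2]; w=np.linalg.eigh(np.cov(X.T)); a=w[1][:,1]; print("pipe",sel.sum(),X.mean(0),np.degrees(np.arctan2(a[1],a[0])))
E
```

```text
283 [416. 188.] mean [ 0.6161 -0.2407] ang 85.2 size [106.  20.] z 0.155
197 [330. 204.] mean [ 0.5823 -0.0181] ang 166.0 size [20. 65.] z 0.155
195 [296. 237.] mean [0.5014 0.0692] ang 104.0 size [20. 66.] z 0.155
304 [316. 320.] mean [0.2921 0.0228] ang 88.8 size [138.  44.] z 0.156
74 [345. 391.] mean [ 0.117  -0.0428] ang -172.4 size [43. 12.] z 0.16
pipe 318 [ 0.61197507 -0.08628804] 168.70607652103507
```

Call:
{"api": "move_arm", "payload": {"jaw": [0, 0, 0, 0, 0, 0, 0, 0, 0, 0, 0, 0], "dp": [[0, 0, 0], [0, 0, 0], [0, 0, 0], [0, 0, 0], [0, 0, 0], [2.5, -1.68, 0], [2.5, -1.68, 0], [2.5, -1.68, 0], [2.5, -1.68, 0], [2.5, -1.68, 0], [2.5, -1.68, 0], [2.5, -1.68, 0]], "turn": [[0, 0, 0.083], [0, 0, 0.083], [0, 0, 0.083], [0, 0, 0.083], [0, 0, 0.083], [0, 0, 0], [0, 0, 0], [0, 0, 0], [0, 0, 0], [0, 0, 0], [0, 0, 0], [0, 0, 0]]}}

```text
time_s: 2.15
position: [0.3616, -0.419, 0.2314]
tool_rot: [[0.996, -0.09, 0.0], [-0.09, -0.996, -0.0], [0.0, 0.0, -1.0]]
ft_force: [-1.2, -0.3, -0.0]
grip_width: -0.0003
gripper_force: 0.0
```

Call:
{"api": "move_arm", "payload": {"jaw": [0, 0, 0, 0, 0, 0, 0, 0, 0, 0, 0, 0], "dp": [[2.5, -1.68, 0], [2.5, -1.68, 0], [2.5, -1.68, 0], [2.5, -1.68, 0], [2.5, -1.68, 0], [2.5, -1.68, 0], [2.5, -1.68, 0], [2.5, -1.68, 0], [2.5, -1.68, 0], [2.5, -1.68, 0], [2.5, -1.68, 0], [0, 0, 0]], "turn": [[0, 0, 0], [0, 0, 0], [0, 0, 0], [0, 0, 0], [0, 0, 0], [0, 0, 0], [0, 0, 0], [0, 0, 0], [0, 0, 0], [0, 0, 0], [0, 0, 0], [0, 0, 0]]}}

```text
time_s: 3.15
position: [0.6543, -0.2572, 0.2301]
tool_rot: [[0.996, -0.086, 0.0], [-0.086, -0.996, 0.001], [0.0, -0.001, -1.0]]
ft_force: [0.2, -0.3, 0.0]
grip_width: -0.0002
gripper_force: 0.0
```

```bash
cat >> h.py <<'E'
def watz(u,v,z):
    c=cams.calibration("wrist"); s=observe(); f=200/np.tan(np.radians(c["vertical_fov"]/2))
    T=np.eye(4); T[:3,:3]=s["tool_rot"]; T[:3,3]=s["position"]; T=T@np.array(c["tool_from_camera"])
    d=T[:3,:3]@np.array([(u-c["cx"])/f,-(v-c["cy"])/f,-1.0]); o=T[:3,3]; return o+d*(z-o[2])/d[2]
E
python3 - <<'E'
from h import *
save("wrist","w1")
for q in("supply_pivot","supply_grip"):
    for r in cams.mark_of("wrist",q)[:2]:
        u,v=r["location"][0]*640,r["location"][1]*400; print(q,round(r["p"],2),round(u),round(v),watz(u,v,.15).round(4))
E
```

```text
supply_pivot 0.68 221 252 [ 0.6192 -0.1776  0.15  ]
supply_pivot 0.37 171 86 [ 0.7471 -0.1658  0.15  ]
```

View pics/w1.png

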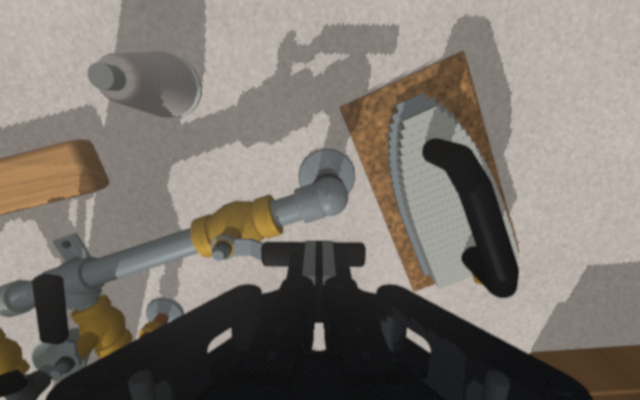

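The wrist view shows the grip bar at (262–365, 254) and its pivot bolt at (222,250), with the fingertips at about (318,262) on the far side of the grip. I'll go down beyond the grip and then make contact.

Call:
{"api": "move_arm", "payload": {"jaw": [0, 0, 0, 0, 0, 0, 0, 0, 0, 0, 0, 0], "dp": [[0, 0, 1.6], [0, 0, 1.6], [0, 0, 1.6], [0, 0, 1.6], [0, 0, 1.6], [0, 0, 1.5], [0, 0, 0], [-0.5, 0, 0], [-0.5, 0, 0], [-0.5, 0, 0], [-0.4, 0, 0], [0, 0, 0]], "turn": [[0, 0, 0], [0, 0, 0], [0, 0, 0], [0, 0, 0], [0, 0, 0], [0, 0, 0], [0, 0, 0], [0, 0, 0], [0, 0, 0], [0, 0, 0], [0, 0, 0], [0, 0, 0]]}}

```text
time_s: 4.3
position: [0.6322, -0.2597, 0.1379]
tool_rot: [[0.996, -0.091, 0.004], [-0.091, -0.996, -0.003], [0.004, 0.002, -1.0]]
ft_force: [3.0, -2.5, -0.1]
grip_width: 0.0
gripper_force: 1.7
```

Call:
{"api": "move_arm", "payload": {"jaw": [0, 0, 0, 0, 0, 0, 0, 0, 0, 0], "dp": [[-0.52, 0.12, 0], [-0.52, 0.12, 0], [-0.52, 0.12, 0], [-0.52, 0.12, 0], [-0.52, 0.12, 0], [-0.52, 0.12, 0], [-0.52, 0.12, 0], [-0.52, 0.12, 0], [-0.52, 0.12, 0], [-0.52, 0.12, 0]], "turn": [[0, 0, 0.06], [0, 0, 0.06], [0, 0, 0.06], [0, 0, 0.06], [0, 0, 0.06], [0, 0, 0.06], [0, 0, 0.06], [0, 0, 0.06], [0, 0, 0.06], [0, 0, 0.06]]}}

```text
time_s: 5.13
position: [0.5813, -0.2523, 0.1382]
tool_rot: [[0.769, -0.639, 0.007], [-0.639, -0.769, -0.003], [0.007, -0.002, -1.0]]
ft_force: [9.7, -0.7, 0.7]
grip_width: -0.0003
gripper_force: 3.5
```

Call:
{"api": "move_arm", "payload": {"jaw": [0, 0, 0, 0, 0, 0, 0, 0, 0], "dp": [[-0.52, 0.12, 0], [-0.52, 0.12, 0], [-0.52, 0.12, 0], [-0.52, 0.12, 0], [-0.52, 0.12, 0], [-0.52, 0.12, 0], [-0.52, 0.12, 0], [-0.52, 0.12, 0], [-0.26, 0.06, 0]], "turn": [[0, 0, 0.06], [0, 0, 0.06], [0, 0, 0.06], [0, 0, 0.06], [0, 0, 0.06], [0, 0, 0.06], [0, 0, 0.06], [0, 0, 0.06], [0, 0, 0.03]]}}

```text
time_s: 5.88
position: [0.5464, -0.2244, 0.1384]
tool_rot: [[0.359, -0.933, 0.006], [-0.933, -0.359, -0.004], [0.006, -0.004, -1.0]]
ft_force: [6.3, -4.6, 0.4]
grip_width: 0.0
gripper_force: 3.1
```

Call:
{"api": "move_arm", "payload": {"jaw": [0, 0, 0, 0, 0], "dp": [[-0.25, 0.06, 0], [-0.25, 0.06, 0], [-0.25, 0.06, 0], [-0.25, 0.06, 0], [-0.15, 0, 0]], "turn": [[0, 0, 0.03], [0, 0, 0.03], [0, 0, 0.03], [0, 0, 0.03], [0, 0, 0]]}}

```text
time_s: 6.3
position: [0.5407, -0.2152, 0.1384]
tool_rot: [[0.246, -0.969, 0.006], [-0.969, -0.246, -0.006], [0.007, -0.005, -1.0]]
ft_force: [6.4, -12.8, -2.2]
grip_width: -0.0
gripper_force: 6.7
```

Call:
{"api": "move_arm", "payload": {"jaw": [0, 0, 0], "dp": [[-0.1, 0, 0], [-0.1, 0, 0], [0, 0, 0]], "turn": [[0, 0, 0], [0, 0, 0], [0, 0, 0]]}}

```text
time_s: 6.55
position: [0.5407, -0.2151, 0.1384]
tool_rot: [[0.247, -0.969, 0.007], [-0.969, -0.247, -0.009], [0.011, -0.005, -1.0]]
ft_force: [7.2, -14.8, -3.0]
grip_width: 0.0
gripper_force: 8.2
```

Call:
{"api": "move_arm", "payload": {"jaw": [0, 0, 0, 0, 0, 0, 0, 0, 0, 0, 0, 0], "dp": [[0.8, 0, 0], [1.2, 0, 0], [1.2, 0, 0], [0, 0, -2], [0, 0, -2], [0, 0, -2], [0, 0, -2], [0, 0, -2], [0, 0, 0], [0, 0, 0], [0, 0, 0], [0, 0, 0]], "turn": [[0, 0, 0], [0, 0, 0], [0, 0, 0], [0, 0, 0], [0, 0, 0], [0, 0, 0], [0, 0, 0], [0, 0, 0], [0, 0, -0.112], [0, 0, -0.112], [0, 0, -0.112], [0, 0, -0.112]]}}

```text
time_s: 7.55
position: [0.5467, -0.2429, 0.2365]
tool_rot: [[0.647, -0.762, -0.0], [-0.762, -0.647, 0.0], [-0.0, -0.0, -1.0]]
ft_force: [0.4, 0.6, -0.9]
grip_width: 0.0002
gripper_force: 0.0
```

Call:
{"api": "move_arm", "payload": {"jaw": [0, 0, 0, 0, 0, 0, 0, 0, 0, 0, 0], "dp": [[0, 0, 0], [0, 0, 0], [0, 0, 0], [0, 0, 0], [0, 0, 0], [0, 0, 0], [0, 0, 0], [0, 0, 0], [0, 0, 0], [0, 0, 0], [0, 0, 0]], "turn": [[0, 0, -0.112], [0, 0, -0.112], [0, 0, -0.112], [0, 0, -0.112], [0, 0, -0.112], [0, 0, -0.112], [0, 0, -0.112], [0, 0, -0.112], [0, 0, -0.112], [0, 0, -0.112], [0, 0, 0]]}}

```text
time_s: 8.47
position: [0.5468, -0.2429, 0.2364]
tool_rot: [[0.969, 0.249, -0.0], [0.249, -0.969, 0.0], [-0.0, -0.0, -1.0]]
ft_force: [-0.0, 0.3, -0.7]
grip_width: -0.0002
gripper_force: 0.0
```

```bash
python3 - <<'E'
from h import *
s=observe();p=s["position"];R=np.array(s["tool_rot"]);print(p,R.round(3),s["q"],s["time_s"])
print("to drain approach, tool cm",(R.T@(np.array([.462,.056,p[2]])-p)*100).round(2))
im,d=save("top","top2")
for q in("supply_pivot","supply_grip","drain_grip","drain_pivot"):
    for r in cams.mark_of("top",q)[:2]:
        u,v=r["location"][0]*640,r["location"][1]*400; print(q,round(r["p"],2),round(u),round(v),atz("top",u,v,.15).round(3))
a=cv2.imread("pics/top2.png")[120:320,220:500]; cv2.imwrite("pics/top2c.png",cv2.resize(a,None,fx=2.8,fy=2.8))
E
```

```text
[ 0.54675898 -0.24286483  0.23637842] [[ 0.969  0.249 -0.   ]
 [ 0.249 -0.969  0.   ]
 [-0.    -0.    -1.   ]] [-3.52784120e+01  2.65625150e+01  6.56769245e+01  3.72012835e-03
  8.77757522e+01  4.03157984e+01] 8.4667
to drain approach, tool cm [-7.700e-01 -3.106e+01  1.000e-02]
supply_pivot 0.8 388 186 [ 0.624 -0.17   0.15 ]
supply_grip 0.9 397 217 [ 0.545 -0.191  0.15 ]
drain_grip 0.52 297 238 [0.499 0.065 0.15 ]
drain_pivot 0.82 275 245 [0.482 0.123 0.15 ]
```

View pics/top2c.png

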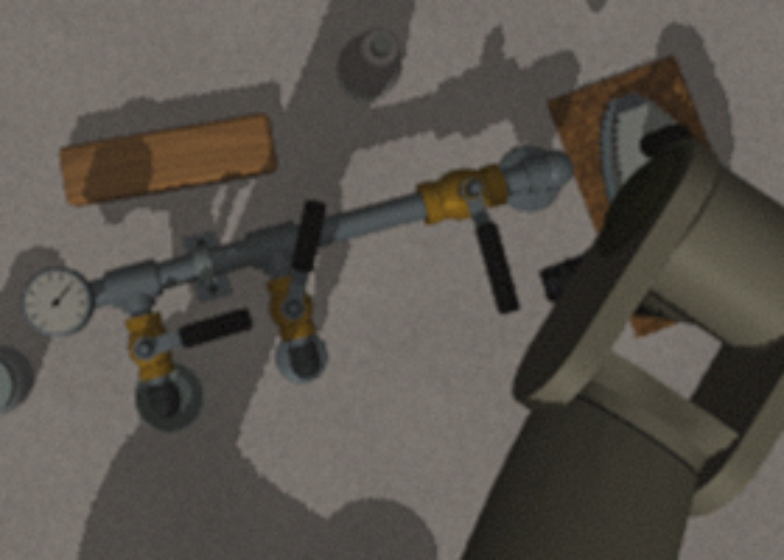

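The crop shows the supply lever running from (477,190) to (508,310), square to the pipe, so the valve is shut. Nothing else has moved. Next is the drain.

Call:
{"api": "move_arm", "payload": {"jaw": [0, 0, 0, 0, 0, 0, 0, 0, 0, 0, 0, 0], "dp": [[-0.07, -2.82, 0], [-0.07, -2.82, 0], [-0.07, -2.82, 0], [-0.07, -2.82, 0], [-0.07, -2.82, 0], [-0.07, -2.82, 0], [-0.07, -2.82, 0], [-0.07, -2.82, 0], [-0.07, -2.82, 0], [-0.07, -2.82, 0], [-0.07, -2.82, 0], [0, 0, 0]], "turn": [[0, 0, 0], [0, 0, 0], [0, 0, 0], [0, 0, 0], [0, 0, 0], [0, 0, 0], [0, 0, 0], [0, 0, 0], [0, 0, 0], [0, 0, 0], [0, 0, 0], [0, 0, 0]]}}

```text
time_s: 9.72
position: [0.4618, 0.06, 0.2367]
tool_rot: [[0.969, 0.247, -0.0], [0.247, -0.969, 0.001], [0.0, -0.001, -1.0]]
ft_force: [-0.0, -0.1, 0.3]
grip_width: 0.0
gripper_force: 0.0
```

```bash
python3 - <<'E'
from h import *
s=observe();print(s["position"],s["time_s"])
save("wrist","w3")
for q in("drain_pivot","drain_grip"):
    for r in cams.mark_of("wrist",q)[:2]:
        u,v=r["location"][0]*640,r["location"][1]*400; print(q,round(r["p"],2),round(u),round(v),watz(u,v,.15).round(4))
E
```

```text
[0.46179776 0.06003791 0.2366626 ] 9.7167
drain_pivot 0.82 236 154 [0.4859 0.1281 0.15  ]
drain_grip 0.7 320 155 [0.5012 0.0652 0.15  ]
```

View pics/w3.png

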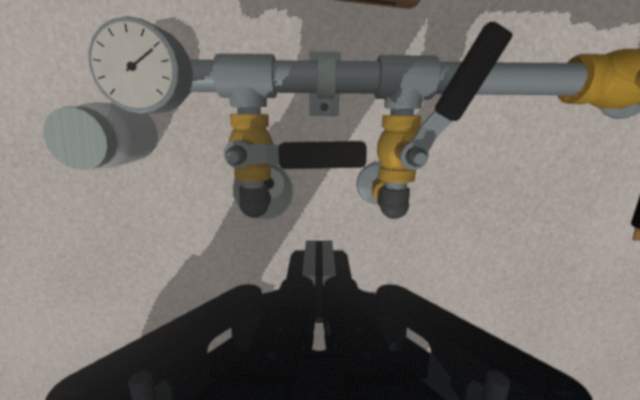

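The wrist view shows the drain grip at (280–365, 154), its pivot at (236,154), and the fingertips at (318,250) on the rear side. The outlet lever, from (417,155) to (497,28), is well clear. I'll go down and touch gently.

Call:
{"api": "move_arm", "payload": {"jaw": [0, 0, 0, 0, 0, 0, 0, 0, 0, 0, 0, 0], "dp": [[0, 0.25, 1.7], [0, 0.25, 1.7], [0, 0, 1.7], [0, 0, 1.7], [0, 0, 1.7], [0, 0, 1.4], [0, 0, 0], [0.4, 0, 0], [0.4, 0, 0], [0.4, 0, 0], [0.3, 0, 0], [0.2, 0, 0]], "turn": [[0, 0, 0], [0, 0, 0], [0, 0, 0], [0, 0, 0], [0, 0, 0], [0, 0, 0], [0, 0, 0], [0, 0, 0], [0, 0, 0], [0, 0, 0], [0, 0, 0], [0, 0, 0]]}}

```text
time_s: 10.87
position: [0.4818, 0.0559, 0.1378]
tool_rot: [[0.969, 0.245, 0.001], [0.245, -0.969, -0.0], [0.001, 0.0, -1.0]]
ft_force: [0.0, 0.1, 0.9]
grip_width: 0.0
gripper_force: 0.0
```

Call:
{"api": "move_arm", "payload": {"jaw": [0, 0, 0, 0], "dp": [[0.15, 0, 0], [0.15, 0, 0], [0.1, 0, 0], [0, 0, 0]], "turn": [[0, 0, 0], [0, 0, 0], [0, 0, 0], [0, 0, 0]]}}

```text
time_s: 11.2
position: [0.484, 0.0566, 0.1374]
tool_rot: [[0.969, 0.246, -0.002], [0.246, -0.969, -0.001], [-0.003, 0.0, -1.0]]
ft_force: [-4.5, -2.6, 3.3]
grip_width: 0.0001
gripper_force: 2.9
```

Call:
{"api": "move_arm", "payload": {"jaw": [0, 0, 0, 0, 0, 0, 0, 0, 0, 0, 0, 0], "dp": [[0.21, 0.06, 0], [0.21, 0.06, 0], [0.21, 0.06, 0], [0.21, 0.06, 0], [0.21, 0.06, 0], [0.21, 0.06, 0], [0.21, 0.06, 0], [0.21, 0.06, 0], [0.21, 0.06, 0], [0.21, 0.06, 0], [0.21, 0.06, 0], [0.21, 0.06, 0]], "turn": [[0, 0, -0.03], [0, 0, -0.03], [0, 0, -0.03], [0, 0, -0.03], [0, 0, -0.03], [0, 0, -0.03], [0, 0, -0.03], [0, 0, -0.03], [0, 0, -0.03], [0, 0, -0.03], [0, 0, -0.03], [0, 0, -0.03]]}}

```text
time_s: 12.2
position: [0.5093, 0.0605, 0.1372]
tool_rot: [[0.82, 0.573, -0.004], [0.573, -0.82, -0.0], [-0.003, -0.002, -1.0]]
ft_force: [-7.8, -0.4, 3.3]
grip_width: 0.0001
gripper_force: 3.3
```

Call:
{"api": "move_arm", "payload": {"jaw": [0, 0, 0, 0, 0, 0, 0, 0, 0, 0, 0, 0], "dp": [[0.21, 0.06, 0], [0.21, 0.06, 0], [0.21, 0.06, 0], [0.21, 0.06, 0], [0.21, 0.06, 0], [0.21, 0.06, 0], [0.21, 0.06, 0], [0.21, 0.06, 0], [0.21, 0.06, 0], [0.21, 0.06, 0], [0.21, 0.06, 0], [0.21, 0.06, 0]], "turn": [[0, 0, -0.03], [0, 0, -0.03], [0, 0, -0.03], [0, 0, -0.03], [0, 0, -0.03], [0, 0, -0.03], [0, 0, -0.03], [0, 0, -0.03], [0, 0, -0.03], [0, 0, -0.03], [0, 0, -0.03], [0, 0, -0.03]]}}

```text
time_s: 13.2
position: [0.5322, 0.0726, 0.137]
tool_rot: [[0.566, 0.825, -0.004], [0.825, -0.566, -0.001], [-0.003, -0.003, -1.0]]
ft_force: [-6.4, -2.8, 1.5]
grip_width: -0.0001
gripper_force: 2.9
```

Call:
{"api": "move_arm", "payload": {"jaw": [0, 0, 0], "dp": [[0.2, 0.06, 0], [0.1, 0.03, 0], [0, 0, 0]], "turn": [[0, 0, -0.03], [0, 0, -0.015], [0, 0, 0]]}}

```text
time_s: 13.45
position: [0.5348, 0.0746, 0.1369]
tool_rot: [[0.529, 0.849, -0.004], [0.849, -0.529, -0.001], [-0.002, -0.003, -1.0]]
ft_force: [-3.9, -2.7, 0.1]
grip_width: 0.0005
gripper_force: 2.1
```

Call:
{"api": "move_arm", "payload": {"jaw": [0, 0, 0, 0, 0, 0, 0, 0, 0, 0, 0], "dp": [[-0.5, 0, 0], [-0.8, 0, 0], [-0.7, 0, 0], [0, 0, -1], [0, 0, -2], [0, 0, -3], [0, 0, -3], [-3, 0, -3], [-4, 0, 0], [-4, 0, 0], [0, 0, 0]], "turn": [[0, 0, 0], [0, 0, 0], [0, 0, 0], [0, 0, 0], [0, 0, 0], [0, 0, 0], [0, 0, 0], [0, 0, 0], [0, 0, 0], [0, 0, 0], [0, 0, 0]]}}

```text
time_s: 14.37
position: [0.4649, -0.0395, 0.2575]
tool_rot: [[0.534, 0.846, 0.0], [0.846, -0.534, -0.002], [-0.001, 0.001, -1.0]]
ft_force: [0.9, -0.3, -0.1]
grip_width: -0.0003
gripper_force: 0.0
```

```bash
python3 - <<'E'
from h import *
s=observe();print(s["position"],s["time_s"])
im,d=save("top","top4"); save("wrist","w4")
P={}
for q in("supply_pivot","supply_grip","drain_pivot","drain_grip"):
    for r in cams.mark_of("top",q)[:1]:
        u,v=r["location"][0]*640,r["location"][1]*400; P[q]=atz("top",u,v,.15); print(q,round(r["p"],2),round(u),round(v),P[q].round(3))
    for r in cams.mark_of("wrist",q)[:1]:
        u,v=r["location"][0]*640,r["location"][1]*400; print(" wrist",q,round(r["p"],2),round(u),round(v),watz(u,v,.15).round(3))
a=cv2.imread("pics/top4.png")[120:320,200:480]; cv2.imwrite("pics/top4c.png",cv2.resize(a,None,fx=2.8,fy=2.8))
E
```

```text
[ 0.46490088 -0.03948289  0.25745494] 14.3667
supply_pivot 0.59 390 186 [ 0.624 -0.175  0.15 ]
 wrist supply_pivot 0.8 550 231 [ 0.624 -0.169  0.15 ]
supply_grip 0.88 397 218 [ 0.542 -0.191  0.15 ]
 wrist supply_grip 0.97 481 287 [ 0.55  -0.189  0.15 ]
drain_pivot 0.52 273 244 [0.483 0.129 0.15 ]
drain_grip 0.67 275 245 [0.481 0.122 0.15 ]
 wrist drain_grip 0.68 479 285 [ 0.549 -0.187  0.15 ]
```

View pics/top4c.png

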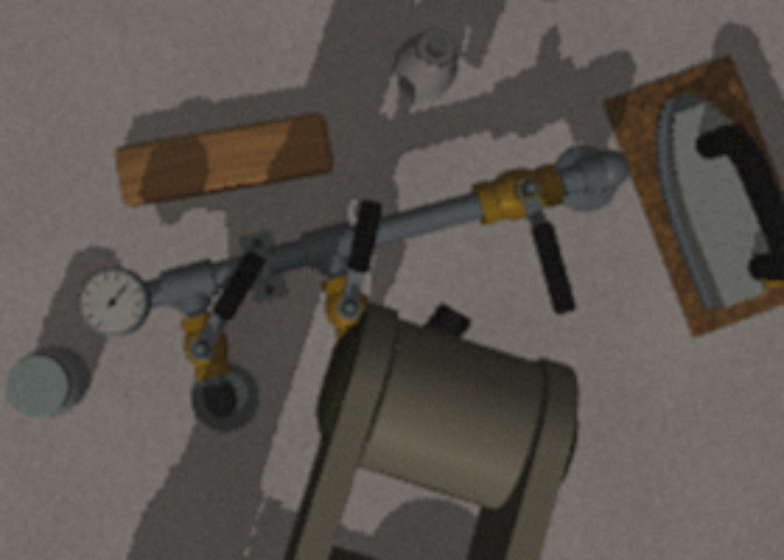

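View pics/w4.png

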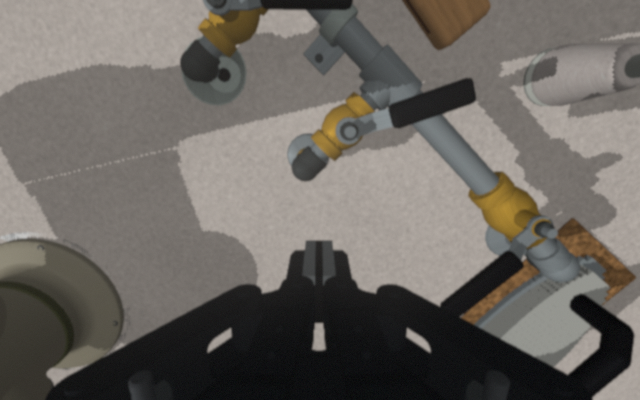

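The top crop shows the drain lever running from (202,348) to (257,258), about 45° to its branch. The supply lever, from (530,188) to (565,310), is square to its pipe. The outlet lever and loose things have not moved, and the arm is clear.

```bash
python3 -c "
from rig import ticket
print(ticket.close_job())"
```

```text
the job is handed in; nothing more can be done
None
```

The job is handed in: the supply valve is shut against its stop and the drain valve is about half open (roughly 0.78 rad, opened over about 2 s). The outlet valve and loose things look unmoved in the final pictures; the judge gave no verdict.

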